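# Put the reagent bottles back in the trays of their own colour

### The arm

A 6-joint arm with a two-finger parallel gripper is mounted at the origin on the work surface. World frame = base frame: x ahead of the robot, y to its left, z up, the work surface at z = 0. Lengths are in m, angles in rad, forces in N, time in s.
With the tool pointing down it reaches from about 0.375 to 0.9 m from the base axis. Payload 3.1 kg.
Tool frame: the origin (TCP) lies midway between the tips of the shut fingers; the grasp point (between the pads) lies manip.hold_point_z behind it (manip.hold_point_z is the distance from the TCP to the grasp point, in m); z points along the fingers, y is the direction in which the jaws open and shut (so a half turn about z gives the same grasp; the last joint's range is limited). The gripper opens to 85 mm and grips with 20 to 120 N. Pads are 22 mm wide; open, the fingers measure 114 mm over their backs; the gripper's body (76 mm by 85 mm) begins 54 mm behind the grasp point. The pads swing forward as they close: fully open they stand 13 mm farther back than shut.
Start: joints at [-1.442, 0.527, 1.433, -0, 1.181, -0.178], TCP at [0.189, -0.596, 0.231] pointing down, gripper open.
Joint ranges: [-3.08, 3.08], [-0.75, 2.2], [0.22, 2.44], [-1.43, 4.57], [0, 2.65], [-2.85, 2.85]. Speed limits (rad/s): [2.79, 2.79, 3.14, 3.14, 3.14, 3.14].

### API

Orientations are given as a unit quaternion [x, y, z, w].
In Python, from station import manip, snapshot, workorder, models gives the robot as it stands.
- The arm moves only by the tool jog_arm, never from a script. Its argument "commands" is a list of rows, each a list of 5 numbers: the opening in per cent of the stroke, from 0 (shut) to 100 (fully open), then the shift along the world's x, y, z in cm, then the turn about the world's z in rad. A call has 1 to 8 rows; each row shifts and turns the pose as measured when the row begins; what a row does not reach is not made up. A row lasts 1/12 s, in which the tool goes at most 41.7 mm and 7.16 degrees, less where a joint would pass 70% of its speed; a pose out of reach is approached as far as the arm can. A call with a gripper value outside its range is refused whole. The fingers move at their own pace and stop on an object; "squeeze" is the grip in N (left out, the last holds). Time passes only in rows, so rows that do not move let the fingers close. It gives the time, the measured TCP pose, the force and the opening at its end, in the units of the state.
- manip.sense(): the state, without advancing time (a new reading comes with each control period).
- snapshot(name): name is "scene" or "top" or "wrist"; returns a dict with "image" (480x640x3 uint8, red, green, blue), "intrinsics" (3x3 intrinsics, pixels), "extrinsics" (4x4, takes a point from camera to world coordinates); the wrist camera has in their place "hand_eye" (4x4, takes a point from camera to tool coordinates, whose origin is the TCP and whose axes are the flange's). Camera axes: x right, y down, z forward; pixel columns grow to the right and rows downward; lengths in m; the calibration is good to about 2 mm. The wrist camera is an equidistant fisheye: a pixel r from the principal point sees the ray r / f radians off the axis. A picture is of the moment at which its call begins: read the wrist's pose just before it. There is no depth.
- workorder.sign_off(): hands the job in, once; it reports no verdict.
Trained networks look in a picture, given as the dict that the camera call returned (one of the last four; its "shot" number tells which), for a name from the list of things; names that differ only in an ending like _2 or _b are one class to them, and where a whole thing is asked for, a point or a joint stands for the part that bears it (a point fixed in the world has none). Each returns a list of dicts, best first, with "score" (0 to 1); they miss things now and then, are a little off and sometimes report something else, mostly with a low value. They report only what shows in the picture. A call takes as long as a camera call. They do not tell look-alikes from the thing itself.
- models.find_in(picture, name): "centre" ([x, y, z] in m, in world coordinates, good to about 4 mm: the middle of the surface that is visible of it).
- models.pinpoint(picture, name): "centre" ([x, y, z] in m, in world coordinates, good to about 4 mm: a listed point, or the origin of a listed thing).
The state is a dict: "t": time; "q": joint angles; "qd": joint speeds; "tau": joint torques, N m; "tcp_pos": TCP position; "tool_rot": TCP orientation; "force": force on the tool from outside, world axes, zero at the start; "ft_torque": the same for the moment, N m; "finger_gap": opening from 0.0 (shut) to 1.0 (fully open).
Only numpy, scipy, OpenCV 4.12 (cv2) and the standard library are available. Lean on these libraries where they do the work, as an engineer would, in place of code of your own. Each camera call takes 0.05 s, during which the arm holds its last target. There are 200 camera calls.

### The job

Reagent bottles have been put back in the wrong colour-coded spill trays (one may be right already): see that in the end every bottle stands upright in the tray that has the colour of its cap. Each tray holds one bottle, so park one in the spare white tray on the way, and never set a bottle down on the bare bench. Set them down gently without dropping or tipping them, and leave the glass beaker where it stands.

Things in the scene. Friction and masses are not known exactly. Their poses are not given: they have to be found in the camera images.
- bottle_red_mid (a point): closed round brown reagent bottle with a red screw cap and a red band on its paper label; 92 mm tall over the cap, body 52 mm in diameter up to 58 mm above its base, cap 42 mm in diameter from 72 to 92 mm above its base (easily gripped from above by the cap); 0.13 to 0.25 kg. This point is on its axis at half height, 46 mm above its base; z is up along the axis. At the start it stands in one of the coloured trays.
- bottle_yellow_mid (a point): closed round white reagent bottle with a yellow screw cap and a yellow band on its paper label; 92 mm tall over the cap, body 52 mm in diameter up to 58 mm above its base, cap 42 mm in diameter from 72 to 92 mm above its base (easily gripped from above by the cap); 0.13 to 0.25 kg. This point is on its axis at half height, 46 mm above its base; z is up along the axis. At the start it stands in one of the coloured trays.
- bottle_blue_mid (a point): closed round brown reagent bottle with a blue screw cap and a blue band on its paper label; 92 mm tall over the cap, body 52 mm in diameter up to 58 mm above its base, cap 42 mm in diameter from 72 to 92 mm above its base (easily gripped from above by the cap); 0.13 to 0.25 kg. This point is on its axis at half height, 46 mm above its base; z is up along the axis. At the start it stands in one of the coloured trays.
- bottle_green_mid (a point): closed round white reagent bottle with a green screw cap and a green band on its paper label; 92 mm tall over the cap, body 52 mm in diameter up to 58 mm above its base, cap 42 mm in diameter from 72 to 92 mm above its base (easily gripped from above by the cap); 0.13 to 0.25 kg. This point is on its axis at half height, 46 mm above its base; z is up along the axis. At the start it stands in one of the coloured trays.
- tray_red: red square plastic spill tray, open on top, fixed to the bench, turned up to 0.5 rad either way; 90 mm outside (98 mm over the rim), 84 mm inside, rim 27 mm above the bench, floor 6 mm thick (a bottle in it stands 6 mm above the bench); room for one bottle only. Origin: centre of its underside, on the bench; x and y along its sides, z up. Home of the red-capped bottle.
- tray_yellow: yellow square plastic spill tray, open on top, fixed to the bench, turned up to 0.5 rad either way; 90 mm outside (98 mm over the rim), 84 mm inside, rim 27 mm above the bench, floor 6 mm thick (a bottle in it stands 6 mm above the bench); room for one bottle only. Origin: centre of its underside, on the bench; x and y along its sides, z up. Home of the yellow-capped bottle.
- tray_blue: blue square plastic spill tray, open on top, fixed to the bench, turned up to 0.5 rad either way; 90 mm outside (98 mm over the rim), 84 mm inside, rim 27 mm above the bench, floor 6 mm thick (a bottle in it stands 6 mm above the bench); room for one bottle only. Origin: centre of its underside, on the bench; x and y along its sides, z up. Home of the blue-capped bottle.
- tray_green: green square plastic spill tray, open on top, fixed to the bench, turned up to 0.5 rad either way; 90 mm outside (98 mm over the rim), 84 mm inside, rim 27 mm above the bench, floor 6 mm thick (a bottle in it stands 6 mm above the bench); room for one bottle only. Origin: centre of its underside, on the bench; x and y along its sides, z up. Home of the green-capped bottle.
- tray_white: white square plastic spill tray, open on top, fixed to the bench, turned up to 0.5 rad either way; 90 mm outside (98 mm over the rim), 84 mm inside, rim 27 mm above the bench, floor 6 mm thick (a bottle in it stands 6 mm above the bench); room for one bottle only. Origin: centre of its underside, on the bench; x and y along its sides, z up. The spare tray: empty at the start.
- beaker: small empty glass beaker, 52 mm in diameter, 60 mm tall, loose, standing on the bench among the trays; a bystander. Origin: centre of its underside, z up.
Things that resemble listed ones, but are neither listed nor needed, are in the scene too. Leave any black or orange look-alike of the tray_red alone.

How it is judged:
On the way:
1. one of the bottles stands in the spare white tray (((horizontal distance between bottle_red_mid and tray_white below 0.024 m and height (world z) of bottle_red_mid between 0.049 and 0.056 m and angle between bottle_red_mid's own z axis and vertical below 0.08 rad) or (horizontal distance between bottle_yellow_mid and tray_white below 0.024 m and height (world z) of bottle_yellow_mid between 0.049 and 0.056 m and angle between bottle_yellow_mid's own z axis and vertical below 0.08 rad) or (horizontal distance between bottle_blue_mid and tray_white below 0.024 m and height (world z) of bottle_blue_mid between 0.049 and 0.056 m and angle between bottle_blue_mid's own z axis and vertical below 0.08 rad) or (horizontal distance between bottle_green_mid and tray_white below 0.024 m and height (world z) of bottle_green_mid between 0.049 and 0.056 m and angle between bottle_green_mid's own z axis and vertical below 0.08 rad))), for 0.2 s.
At the end, for the whole second after the job is handed in: each of the four bottles stands upright (within 0.08 rad) on the floor of the tray of its cap's colour (its axis within 24 mm of the tray's centre, which any bottle standing flat inside meets), released and at rest; the white tray is empty again (horizontal distance between bottle_red_mid and tray_red below 0.024 m and height (world z) of bottle_red_mid between 0.049 and 0.056 m and angle between each of bottle_red_mid, bottle_yellow_mid, bottle_blue_mid, bottle_green_mid's own z axis and vertical below 0.08 rad and linear speed of each of bottle_red, bottle_yellow, bottle_blue, bottle_green below 0.02 m/s and horizontal distance between bottle_yellow_mid and tray_yellow below 0.024 m and height (world z) of bottle_yellow_mid between 0.049 and 0.056 m and horizontal distance between bottle_blue_mid and tray_blue below 0.024 m and height (world z) of bottle_blue_mid between 0.049 and 0.056 m and horizontal distance between bottle_green_mid and tray_green below 0.024 m and height (world z) of bottle_green_mid between 0.049 and 0.056 m); the robot touches nothing.
It fails at once if a bottle stands on the bare bench or lies on its side (height (world z) of any of bottle_red_mid, bottle_yellow_mid, bottle_blue_mid, bottle_green_mid below 0.049 m).
It fails at once if a bottle is dropped (faster than 0.5 m/s within 23 mm of the tray floor: a fall of more than about 15 mm) ((height (world z) of bottle_red_mid below 0.075 m and linear speed of bottle_red above 0.5 m/s) or (height (world z) of bottle_yellow_mid below 0.075 m and linear speed of bottle_yellow above 0.5 m/s) or (height (world z) of bottle_blue_mid below 0.075 m and linear speed of bottle_blue above 0.5 m/s) or (height (world z) of bottle_green_mid below 0.075 m and linear speed of bottle_green above 0.5 m/s)).
It fails at once if the beaker is shifted by more than 20 mm or knocked over (distance of beaker from where it was at the start of the episode above 0.02 m or angle between beaker's own z axis and vertical above 0.3 rad).
It also fails if it takes over 120 s, if anything falls off the work surface, if the arm or the gripper's body presses on something with over 40 N, if the wrist force passes 120 N, or if a joint passes its speed limit or range.

## Working session

There is one attempt and no reset: what is moved stays moved. The work goes in short steps, Python scripts to look and compute and a tool call to move; the robot and the scene stay as the last step left them, time stands still between calls to the robot, and variables do not carry over. Pictures are saved under pics/ and viewed, about 12 in all and at most 16, crops included, and the job is handed in when it is done.

Besides the shell and the picture viewer there is one more tool, called as a command line: name --pt "numbers of a row" for each row, then --argument value for the rest. jog_arm: Moves the arm, as the interface text tells. Its arguments: {"type":"object","properties":{"commands":{"type":"array","items":{"type":"array","items":{"type":"number"}}},"squeeze":{"type":"number"}},"required":["commands"]}

```bash
mkdir -p pics
cat > h.py <<'E'
from station import manip, snapshot, workorder, models
import cv2, numpy as np
def save(p,n): cv2.imwrite(f'pics/{n}.png',p['image'][:,:,::-1])
def px(p,X):
    c=np.linalg.inv(p['extrinsics'])@np.r_[X,1]; u=p['intrinsics']@c[:3]; return (u[:2]/u[2]).round().astype(int)
E
python3 - <<'E'
from h import *
print(manip.hold_point_z, manip.sense()['tcp_pos'],manip.sense()['tool_rot'],manip.sense()['finger_gap'])
for c in ['top','scene']:
    p=snapshot(c); save(p,c+'1')
    for n in ['bottle_red_mid','bottle_yellow_mid','bottle_blue_mid','bottle_green_mid','tray_red','tray_yellow','tray_blue','tray_green','tray_white','beaker']:
        for d in models.pinpoint(p,n)[:2]: print(c,n,round(d['score'],2),np.round(d['centre'],3),px(p,d['centre']))
E
```

```text
0.0187 [ 0.18928087 -0.59488234  0.23031478] [ 9.88182401e-01  1.53278609e-01  3.35380733e-05 -1.09972401e-03] 1.002945253595838
top bottle_red_mid 0.62 [ 0.46  -0.254  0.052] [418 294]
top bottle_yellow_mid 0.92 [ 0.451 -0.014  0.047] [287 301]
top bottle_blue_mid 0.76 [ 0.628 -0.146  0.052] [357 204]
top bottle_green_mid 0.64 [0.616 0.127 0.05 ] [210 212]
top tray_red 0.72 [ 0.778  0.011 -0.002] [274 133]
top tray_red 0.63 [ 0.298 -0.272  0.   ] [424 379]
top tray_yellow 0.95 [ 0.469 -0.261 -0.   ] [417 289]
top tray_blue 0.97 [ 0.453 -0.007 -0.003] [285 299]
top tray_blue 0.15 [ 0.63  -0.15   0.053] [359 203]
top tray_green 0.93 [0.622 0.132 0.001] [212 212]
top tray_white 0.87 [0.471 0.259 0.003] [146 291]
top beaker 0.69 [ 0.649 -0.011 -0.005] [286 198]
scene bottle_red_mid 0.91 [ 0.461 -0.257  0.05 ] [225 295]
scene bottle_red_mid 0.64 [ 0.645 -0.01   0.001] [391 272]
scene bottle_yellow_mid 0.77 [ 0.451 -0.013  0.054] [312 204]
scene bottle_blue_mid 0.62 [ 0.627 -0.153  0.051] [336 308]
scene bottle_blue_mid 0.59 [ 0.477  0.262 -0.007] [400 152]
scene bottle_green_mid 0.65 [0.619 0.129 0.05 ] [424 205]
scene tray_red 0.92 [0.785 0.011 0.   ] [460 307]
scene tray_red 0.8 [ 0.557 -0.444  0.001] [187 425]
scene tray_yellow 0.68 [ 0.468 -0.255 -0.002] [234 309]
scene tray_blue 0.73 [ 0.455 -0.011  0.002] [315 220]
scene tray_green 0.9 [0.623 0.132 0.002] [423 219]
scene tray_green 0.61 [ 0.645 -0.01   0.001] [391 272]
scene tray_white 0.74 [ 0.471  0.263 -0.004] [399 149]
scene beaker 0.69 [ 0.647 -0.012 -0.003] [391 274]
```

View pics/top1.png

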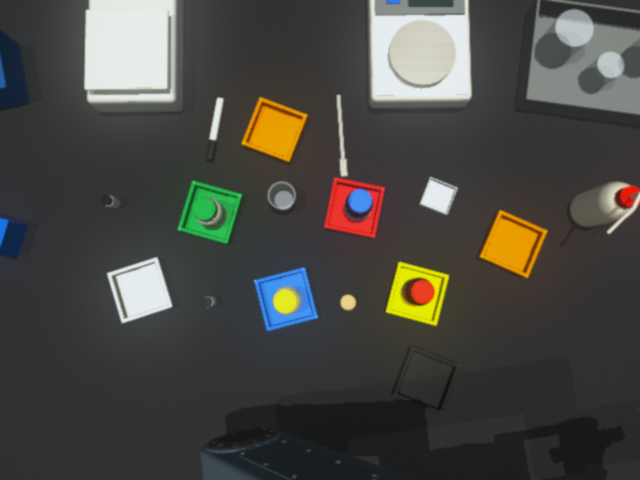

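View pics/scene1.png

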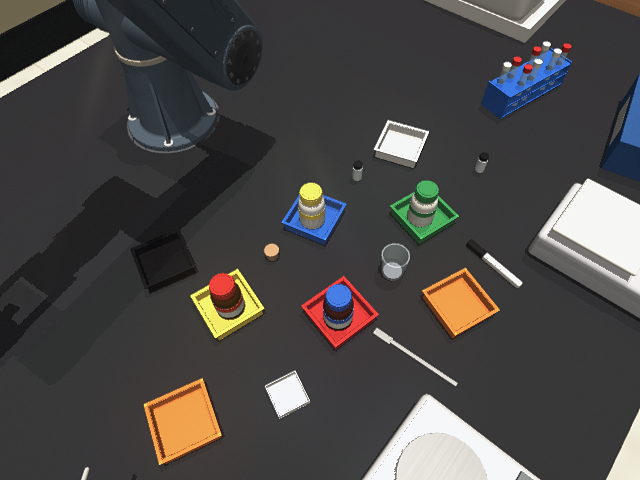

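The bottles sit as follows in the top picture:
- Green (210,212) is already in the green tray.
- Blue (358,203) is in the red tray.
- Red (421,292) is in the yellow tray.
- Yellow (286,300) is in the blue tray.

The white tray (140,290) is empty and the beaker is at (281,196). Next I'll refine the cap and tray centres by colour.

```bash
cat >> h.py <<'E'
def ray(p,u,z):
    T=p['extrinsics']; d=T[:3,:3]@np.linalg.inv(p['intrinsics'])@np.r_[u,1]
    return (T[:3,3]+d*(z-T[2,3])/d[2])[:2]
H={'red':(0,6),'yellow':(25,33),'green':(45,75),'blue':(100,125)}
def blobs(p):
    hsv=cv2.cvtColor(p['image'],cv2.COLOR_RGB2HSV); r=[]
    for c in ['red','yellow','green','blue','white']:
        if c=='white': m=cv2.inRange(hsv,(0,0,130),(180,60,255))
        else:
            m=cv2.inRange(hsv,(H[c][0],130,60),(H[c][1],255,255))
            if c=='red': m|=cv2.inRange(hsv,(174,130,60),(180,255,255))
        for k in cv2.findContours(m,cv2.RETR_EXTERNAL,cv2.CHAIN_APPROX_NONE)[0]:
            h=cv2.convexHull(k); a=cv2.contourArea(h)
            if a>350: 
                rr=cv2.minAreaRect(h); kind='tray' if a>1800 else 'cap'
                r.append((c,kind,np.round(ray(p,rr[0],.027 if kind=='tray' else .096),3),np.round(rr[0]),int(a)))
    return r
E
python3 - <<'E'
from h import *
for b in blobs(snapshot('top')):
    if 90<b[3][0]<450 and b[3][1]>150: print(*b)
E
```

```text
red cap [ 0.465 -0.254] [421. 291.] 380
red tray [ 0.625 -0.142] [354. 207.] 2806
yellow cap [ 0.452 -0.014] [285. 300.] 413
yellow tray [ 0.461 -0.258] [417. 293.] 2939
green tray [0.62  0.133] [209. 212.] 2784
blue tray [ 0.454 -0.01 ] [285. 299.] 2894
blue cap [ 0.626 -0.148] [360. 201.] 420
white cap [ 0.454 -0.02 ] [288. 299.] 555
white tray [0.474 0.264] [139. 290.] 2831
white cap [ 0.635 -0.288] [438. 195.] 868
```

jog_arm --pt "100 1.6 3.6 0 0" --pt "100 1.6 3.6 0 0" --pt "100 1.6 3.6 0 0" --pt "100 1.6 3.6 0 0" --pt "100 1.6 3.6 0 0" --pt "100 1.6 3.6 0 0" --pt "100 1.6 3.6 0 0" --pt "100 1.6 3.6 0 0" --squeeze 40

```text
t: 1.82
tcp_pos: [0.3166, -0.3071, 0.2316]
tool_rot: [0.989, 0.146, 0.0, 0.007]
force: [0.6, 0.1, -0.3]
finger_gap: 1.0
```

jog_arm --pt "100 1.6 3.6 0 0" --pt "100 1.6 3.6 0 0" --pt "100 1.6 3.6 0 0" --pt "100 1.6 3.6 0 0" --pt "100 1.6 3.6 0 0" --pt "100 1.6 3.6 0 0" --pt "100 1.6 3.6 0 0" --pt "100 1.6 3.6 0 0"

```text
t: 2.48
tcp_pos: [0.4488, -0.0049, 0.2346]
tool_rot: [0.989, 0.144, 0.003, 0.009]
force: [1.1, -1.0, 0.5]
finger_gap: 1.003
```

jog_arm --pt "100 0.2 -0.9 -3.5 0" --pt "100 0 0 -4 0" --pt "100 0 0 -3 0" --pt "100 0 0 -1 0" --pt "100 0 0 0 0"

```text
t: 2.9
tcp_pos: [0.4595, -0.0011, 0.1197]
tool_rot: [0.987, 0.157, 0.013, 0.012]
force: [-1.0, 0.8, 0.4]
finger_gap: 0.999
```

jog_arm --pt "100 0 0 0 0" --pt "100 -0.8 -1.2 0 0" --pt "100 0 0 0 0"

```text
t: 3.15
tcp_pos: [0.4524, -0.0133, 0.1204]
tool_rot: [0.987, 0.157, 0.013, 0.012]
force: [-0.4, 0.1, 0.1]
finger_gap: 1.002
```

jog_arm --pt "100 0 0 -1.5 0" --pt "100 0 0 -2 0" --pt "100 0 0 -1 0" --pt "100 0 0 0 0" --pt "100 0 0 -0.3 0" --pt "100 0 0 0 0"

```text
t: 3.65
tcp_pos: [0.4606, -0.0164, 0.0786]
tool_rot: [0.988, 0.154, 0.023, 0.016]
force: [-0.4, -0.1, -0.5]
finger_gap: 0.999
```

Run:
```python
from h import *
s=manip.sense(); print(s['tcp_pos'],s['tool_rot'])
save(snapshot('wrist'),'w1')
```

```text
[ 0.46062246 -0.01636227  0.07863677] [0.98764042 0.15420993 0.02313377 0.01582799]
```

View pics/w1.png

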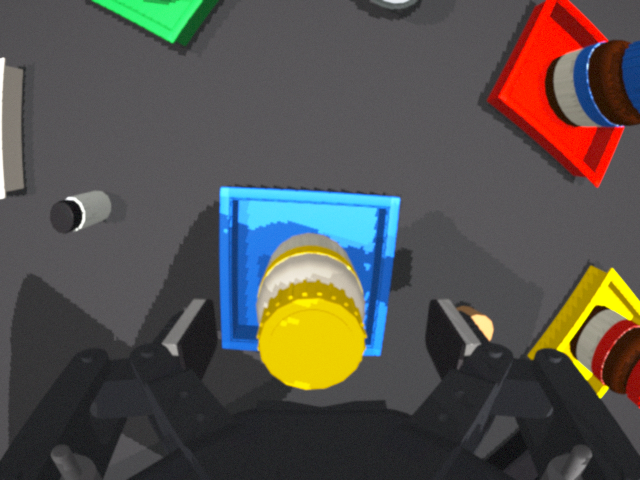

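jog_arm --pt "100 0 0 4 0" --pt "100 0 0 1 0" --pt "100 0 0 0 0"

```text
t: 3.95
tcp_pos: [0.4599, -0.0161, 0.1268]
tool_rot: [0.988, 0.154, 0.019, 0.014]
force: [-0.1, -0.2, 0.2]
finger_gap: 0.998
```

```bash
cat >> h.py <<'E'
from scipy.spatial.transform import Rotation as R
def st():
    s=manip.sense(); print(s['t'],np.round(s['tcp_pos'],4),'z',np.round(R.from_quat(s['tool_rot']).as_matrix()[:,2],3),'q',np.round(s['q'],2),'F',np.round(s['force'],1),s['finger_gap'])
E
python3 -c "from h import *; st()"
```

```text
3.95 [ 0.4599 -0.0161  0.1268] z [ 0.041 -0.021 -0.999] q [-0.27  0.48  1.97 -0.02  0.65  1.  ] F [-0.1 -0.2  0.2] 0.9976740938714324
```

jog_arm --pt "100 -0.9 0.2 0 0" --pt "100 0 0 0 0" --pt "100 0 0 4 0" --pt "100 0 0 4 0" --pt "100 0 0 0 0"

```text
t: 4.37
tcp_pos: [0.4464, -0.0129, 0.2045]
tool_rot: [0.988, 0.154, 0.013, 0.011]
force: [0.9, 0.0, -0.3]
finger_gap: 1.002
```

```bash
python3 -c "from h import *; st()"
```

```text
4.3667 [ 0.4464 -0.0129  0.2045] z [ 0.029 -0.018 -0.999] q [-0.27  0.32  1.91 -0.01  0.87  1.  ] F [ 0.9  0.  -0.3] 1.001803980159728
```

jog_arm --pt "100 0 0 -4 0" --pt "100 0 0 -4 0" --pt "100 0 0 0 0"

```text
t: 4.62
tcp_pos: [0.4494, -0.0136, 0.1257]
tool_rot: [0.988, 0.154, 0.019, 0.014]
force: [-1.0, 0.8, -1.9]
finger_gap: 1.0
```

```bash
python3 -c "from h import *; st()"
```

```text
4.6167 [ 0.4494 -0.0136  0.1257] z [ 0.041 -0.021 -0.999] q [-0.27  0.47  1.99 -0.02  0.63  1.  ] F [-1.   0.8 -1.9] 0.9995156077053644
```

jog_arm --pt "100 0 0 -4 0" --pt "100 0 0 -1.2 0" --pt "100 0 0 0 0"

```text
t: 4.87
tcp_pos: [0.4489, -0.0133, 0.0762]
tool_rot: [0.988, 0.154, 0.017, 0.013]
force: [0.4, -0.3, 0.9]
finger_gap: 0.999
```

jog_arm --pt "0 0 0 0 0" --pt "0 0 0 0 0" --pt "0 0 0 0 0" --pt "0 0 0 0 0" --pt "0 0 0 0 0" --pt "0 0 0 0 0"

```text
t: 5.37
tcp_pos: [0.4509, -0.0138, 0.0825]
tool_rot: [0.988, 0.154, 0.021, 0.015]
force: [-0.0, -0.1, -2.0]
finger_gap: 0.472
```

```bash
python3 -c "
from h import *; st(); save(snapshot('wrist'),'w2')"
```

```text
5.3667 [ 0.4509 -0.0138  0.0825] z [ 0.046 -0.023 -0.999] q [-0.27  0.56  2.02 -0.02  0.5   1.01] F [-0.  -0.1 -2. ] 0.4720012924546438
```

View pics/w2.png

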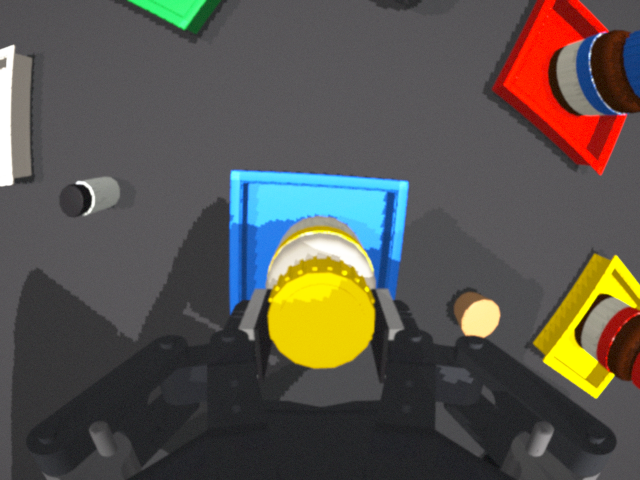

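The fingers closed centred on the cap, at about pixel (320,315), but z is 0.0825 and too high on the cap. I'll reopen, lower and regrip.

jog_arm --pt "80 0 0 0 0" --pt "80 0 0 0 0" --pt "80 0 0 0 0" --pt "80 0 0 -1.4 0" --pt "80 0 0 0 0" --pt "80 0 0 0 0"

```text
t: 5.92
tcp_pos: [0.4521, -0.014, 0.0697]
tool_rot: [0.988, 0.154, 0.023, 0.016]
force: [-0.9, 0.6, 0.8]
finger_gap: 0.8
```

jog_arm --pt "0 0 0 0 0" --pt "0 0 0 0 0" --pt "0 0 0 0 0" --pt "0 0 0 0 0" --pt "0 0 0 0 0"

```text
t: 6.33
tcp_pos: [0.4524, -0.0142, 0.0709]
tool_rot: [0.988, 0.154, 0.023, 0.016]
force: [0.7, 0.6, -2.9]
finger_gap: 0.482
```

jog_arm --pt "0 0 0 1.5 0" --pt "0 0 0 3 0" --pt "0 0 0 3 0" --pt "0 0 0 1 0" --pt "0 0 0 0 0" --pt "0 0 0 0 0"

```text
t: 6.83
tcp_pos: [0.4497, -0.0133, 0.1578]
tool_rot: [0.988, 0.154, 0.02, 0.014]
force: [0.3, -0.2, -1.9]
finger_gap: 0.478
```

```bash
python3 -c "
from h import *; st(); save(snapshot('wrist'),'w3')"
```

```text
6.8333 [ 0.4497 -0.0133  0.1578] z [ 0.044 -0.022 -0.999] q [-0.27  0.4   1.97 -0.01  0.72  1.  ] F [ 0.3 -0.2 -1.9] 0.47766624088784615
```

View pics/w3.png

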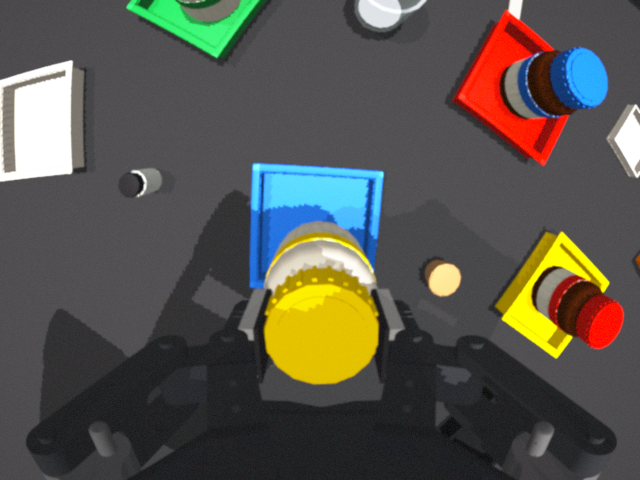

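jog_arm --pt "0 0.2 2 0 0" --pt "0 0.3 3.8 0 0" --pt "0 0.3 4 0 0" --pt "0 0.3 4 0 0" --pt "0 0.3 4 0 0" --pt "0 0.3 4 0 0" --pt "0 0.2 2.5 0 0" --pt "0 0 1.2 0 0"

```text
t: 7.55
tcp_pos: [0.4641, 0.2485, 0.1462]
tool_rot: [0.989, 0.148, 0.011, 0.014]
force: [0.4, -0.3, -1.6]
finger_gap: 0.478
```

jog_arm --pt "0 0 0 0 0" --pt "0 0 0 0 0"

```text
t: 7.72
tcp_pos: [0.462, 0.2517, 0.1428]
tool_rot: [0.988, 0.151, 0.009, 0.014]
force: [-0.2, -0.3, -2.1]
finger_gap: 0.476
```

```bash
python3 -c "
from h import *; st()"
```

```text
7.7167 [0.462  0.2517 0.1428] z [ 0.022 -0.026 -0.999] q [ 0.3   0.52  1.77 -0.04  0.84  1.6 ] F [-0.2 -0.3 -2.1] 0.47628357094859314
```

jog_arm --pt "0 1.0 1.0 0 0" --pt "0 0 0 0 0" --pt "0 0 0 -3 0" --pt "0 0 0 -2 0" --pt "0 0 0 0 0" --pt "0 0 0 0 0"

```text
t: 8.22
tcp_pos: [0.4688, 0.2548, 0.0876]
tool_rot: [0.989, 0.149, 0.003, 0.016]
force: [-0.3, 0.4, -1.6]
finger_gap: 0.481
```

```bash
python3 -c "
from h import *; st(); save(snapshot('wrist'),'w4')"
```

```text
8.2167 [0.4688 0.2548 0.0876] z [ 0.012 -0.031 -0.999] q [ 0.31  0.63  1.78 -0.05  0.74  1.61] F [-0.3  0.4 -1.6] 0.48066243991301005
```

View pics/w4.png

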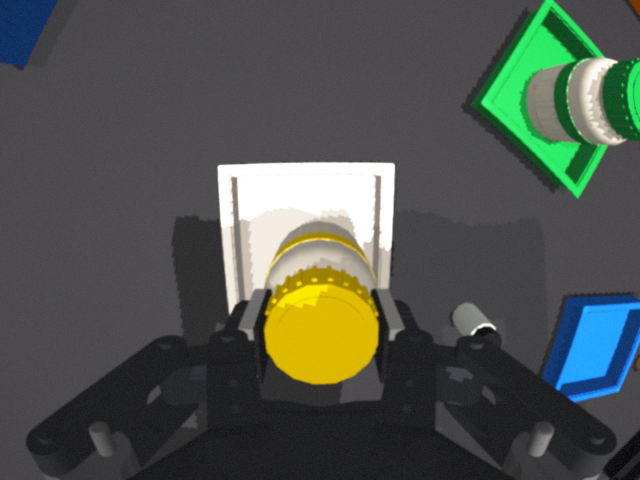

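jog_arm --pt "0 0.6 0.8 0 0" --pt "0 0 0 0 0" --pt "0 0 0 -0.8 0" --pt "0 0 0 0 0" --pt "0 0 0 -0.4 0" --pt "0 0 0 0 0"

```text
t: 8.77
tcp_pos: [0.4778, 0.263, 0.079]
tool_rot: [0.989, 0.148, 0.007, 0.016]
force: [-0.3, 0.7, -1.7]
finger_gap: 0.48
```

jog_arm --pt "0 -0.2 0 -0.5 0" --pt "0 0 0 0 0" --pt "0 0 0 -0.3 0" --pt "0 0 0 0 0"

```text
t: 9.1
tcp_pos: [0.4759, 0.2633, 0.0708]
tool_rot: [0.989, 0.149, 0.008, 0.016]
force: [-0.2, -0.5, -0.9]
finger_gap: 0.48
```

jog_arm --pt "0 0 0 -0.2 0" --pt "0 0 0 0 0"

```text
t: 9.27
tcp_pos: [0.4762, 0.2633, 0.0712]
tool_rot: [0.989, 0.149, 0.008, 0.016]
force: [-0.4, -0.3, -1.7]
finger_gap: 0.481
```

jog_arm --pt "0 0 0 -0.4 0" --pt "0 0 0 0 0" --pt "0 0 0 0 0"

```text
t: 9.52
tcp_pos: [0.4775, 0.2637, 0.0722]
tool_rot: [0.989, 0.149, 0.011, 0.016]
force: [-0.3, -0.3, -2.3]
finger_gap: 0.479
```

jog_arm --pt "0 0 0 -0.5 0" --pt "20 0 0 0 0" --pt "85 0 0 0 0" --pt "85 0 0 0 0" --pt "85 0 0 0 0" --pt "85 0 0 0 0"

```text
t: 10.02
tcp_pos: [0.479, 0.264, 0.0699]
tool_rot: [0.989, 0.149, 0.013, 0.016]
force: [-0.1, -0.4, 0.7]
finger_gap: 0.849
```

```bash
python3 -c "
from h import *; st(); 
for c in ['top','scene']:
    p=snapshot(c)
    for n in ['bottle_yellow_mid','tray_white']:
        for d in models.pinpoint(p,n)[:1]: print(c,n,round(d['score'],2),np.round(d['centre'],3))
save(p,'s2')"
```

```text
10.0167 [0.479  0.264  0.0699] z [ 0.03  -0.027 -0.999] q [ 0.32  0.66  1.77 -0.05  0.69  1.63] F [-0.1 -0.4  0.7] 0.8485881157252578
top bottle_yellow_mid 0.59 [0.478 0.266 0.045]
top tray_white 0.71 [0.472 0.261 0.002]
scene bottle_yellow_mid 0.81 [0.476 0.261 0.053]
scene tray_white 0.83 [ 0.472  0.265 -0.004]
```

View pics/s2.png

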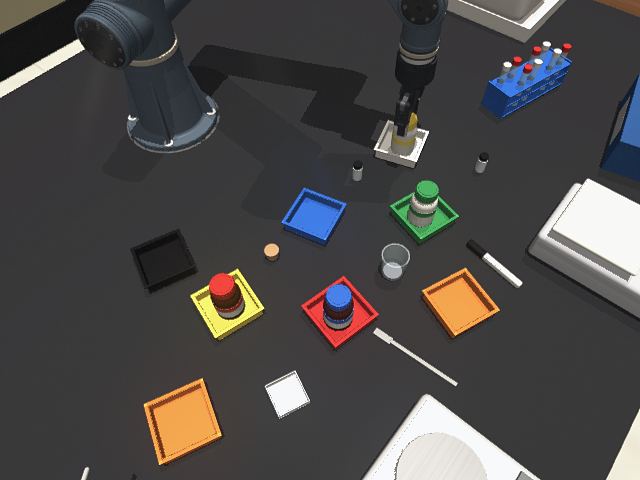

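jog_arm --pt "90 0 0 2 0" --pt "100 0 0 4 0" --pt "100 0 0 4 0" --pt "100 0.5 -1.5 0 0" --pt "100 1.4 -3.8 0 0" --pt "100 1.4 -3.8 0 0" --pt "100 1.4 -3.8 0 0" --pt "100 1.4 -3.8 0 0"

```text
t: 10.98
tcp_pos: [0.5381, 0.0986, 0.1753]
tool_rot: [0.987, 0.157, 0.014, 0.015]
force: [0.7, 0.2, -0.1]
finger_gap: 1.001
```

jog_arm --pt "100 1.4 -3.8 0 0" --pt "100 1.4 -3.8 0 0" --pt "100 1.4 -3.8 0 0" --pt "100 1.4 -3.8 0 0" --pt "100 1.4 -3.8 0 0" --pt "100 0.5 -1.5 0 0" --pt "100 0 0 0 0" --pt "100 0 0 0 0"

```text
t: 11.65
tcp_pos: [0.6165, -0.1236, 0.1757]
tool_rot: [0.988, 0.152, 0.016, 0.017]
force: [-0.8, 0.4, -0.3]
finger_gap: 1.001
```

```bash
python3 -c "
from h import *; st()"
```

```text
11.65 [ 0.6165 -0.1236  0.1757] z [ 0.036 -0.029 -0.999] q [-0.37  0.58  1.51 -0.02  1.01  0.91] F [-0.8  0.4 -0.3] 1.0008634952439939
```

jog_arm --pt "100 0.9 -2.4 0 0" --pt "100 0 0 0 0" --pt "100 0 0 -4 0" --pt "100 0 0 -2.5 0" --pt "100 0 0 0 0" --pt "100 0 0 0 0"

```text
t: 12.15
tcp_pos: [0.6229, -0.1367, 0.1107]
tool_rot: [0.988, 0.156, 0.015, 0.015]
force: [-0.2, 0.9, 1.1]
finger_gap: 1.001
```

jog_arm --pt "100 0.3 -1.1 0 0" --pt "100 0 0 0 0" --pt "100 0 0 -3.8 0" --pt "100 0 0 0 0" --pt "100 0 0 0 0"

```text
t: 12.57
tcp_pos: [0.6294, -0.146, 0.0766]
tool_rot: [0.987, 0.158, 0.018, 0.016]
force: [1.1, -0.4, 0.7]
finger_gap: 1.007
```

```bash
python3 -c "
from h import *; st(); save(snapshot('wrist'),'w5')"
```

```text
12.5667 [ 0.6294 -0.146   0.0766] z [ 0.04  -0.026 -0.999] q [-0.4   0.73  1.53 -0.01  0.83  0.86] F [ 1.1 -0.4  0.7] 1.0065560695522429
```

View pics/w5.png

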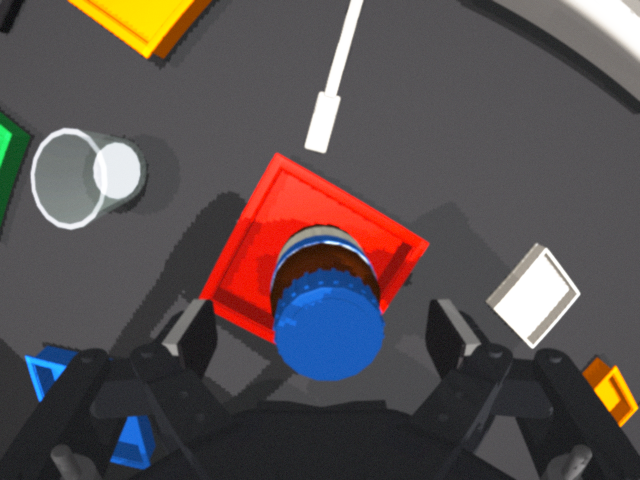

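jog_arm --pt "100 -0.1 -0.2 -0.7 0" --pt "100 0 0 0 0" --pt "0 0 0 0 0" --pt "0 0 0 0 0" --pt "0 0 0 0 0" --pt "0 0 0 0 0" --pt "0 0 0 0 0" --pt "0 0 0 0 0"

```text
t: 13.28
tcp_pos: [0.6308, -0.1494, 0.0795]
tool_rot: [0.987, 0.158, 0.023, 0.019]
force: [0.2, -0.5, -2.3]
finger_gap: 0.473
```

jog_arm --pt "80 0 0 0 0" --pt "80 0 0 0 0" --pt "80 0 0 -1.2 0" --pt "80 0 0 0 0" --pt "80 0 0 0 0"

```text
t: 13.7
tcp_pos: [0.6313, -0.1495, 0.0666]
tool_rot: [0.987, 0.158, 0.023, 0.019]
force: [0.5, 0.4, -0.3]
finger_gap: 0.8
```

jog_arm --pt "0 0 0 0.2 0" --pt "0 0 0 0 0" --pt "0 0 0 0 0" --pt "0 0 0 0 0" --pt "0 0 0 0 0" --pt "0 0 0 0 0"

```text
t: 14.2
tcp_pos: [0.6307, -0.1465, 0.071]
tool_rot: [0.987, 0.157, 0.023, 0.017]
force: [0.8, 0.1, -2.0]
finger_gap: 0.48
```

```bash
python3 -c "
from h import *; st()"
```

```text
14.2 [ 0.6307 -0.1465  0.071 ] z [ 0.05  -0.026 -0.998] q [-0.4   0.74  1.53 -0.01  0.81  0.86] F [ 0.8  0.1 -2. ] 0.4798739984037373
```

jog_arm --pt "0 0 0 2 0" --pt "0 0 0 3 0" --pt "0 0 0 2 0" --pt "0 -1.5 1.1 0 0" --pt "0 -3 2.4 0 0" --pt "0 -3 2.4 0 0" --pt "0 -3 2.4 0 0" --pt "0 -3 2.4 0 0"

```text
t: 14.87
tcp_pos: [0.4984, -0.0447, 0.1406]
tool_rot: [0.988, 0.154, 0.027, 0.02]
force: [0.4, 0.9, -1.8]
finger_gap: 0.483
```

jog_arm --pt "0 -3 2.4 0 0" --pt "0 -1.5 1.1 0 0" --pt "0 0 0 0 0" --pt "0 0 0 0 0"

```text
t: 15.2
tcp_pos: [0.4393, -0.003, 0.1391]
tool_rot: [0.988, 0.155, 0.02, 0.017]
force: [0.7, 0.3, -2.0]
finger_gap: 0.484
```

```bash
python3 -c "
from h import *; st()"
```

```text
15.2 [ 0.4393 -0.003   0.1391] z [ 0.045 -0.028 -0.999] q [-0.25  0.43  2.01 -0.03  0.65  1.03] F [ 0.7  0.3 -2. ] 0.4843074863897001
```

jog_arm --pt "0 1.2 -0.5 0 0" --pt "0 0 0 0 0" --pt "0 0 0 -3 0" --pt "0 0 0 -1.5 0" --pt "0 0 0 0 0" --pt "0 0 0 0 0"

```text
t: 15.7
tcp_pos: [0.4612, -0.013, 0.0938]
tool_rot: [0.988, 0.154, 0.026, 0.02]
force: [-0.1, -0.1, -1.2]
finger_gap: 0.478
```

jog_arm --pt "0 -0.8 0.4 -1.2 0" --pt "0 0 0 0 0" --pt "0 0 0 0 0"

```text
t: 15.95
tcp_pos: [0.4568, -0.0109, 0.083]
tool_rot: [0.988, 0.153, 0.029, 0.021]
force: [0.7, -1.0, -1.7]
finger_gap: 0.483
```

jog_arm --pt "0 -0.3 0.1 -1.0 0" --pt "0 0 0 0 0" --pt "0 0 0 0 0"

```text
t: 16.2
tcp_pos: [0.4572, -0.0112, 0.0755]
tool_rot: [0.987, 0.153, 0.032, 0.023]
force: [0.4, -0.3, -2.2]
finger_gap: 0.481
```

```bash
python3 -c "
from h import *; st()"
```

```text
16.2 [ 0.4572 -0.0112  0.0755] z [ 0.07  -0.035 -0.997] q [-0.26  0.58  2.03 -0.04  0.46  1.04] F [ 0.4 -0.3 -2.2] 0.48067519499350286
```

jog_arm --pt "0 -0.2 0.1 -0.6 0" --pt "0 0 0 0 0" --pt "0 0 0 0 0"

```text
t: 16.45
tcp_pos: [0.4584, -0.0111, 0.0716]
tool_rot: [0.987, 0.153, 0.035, 0.024]
force: [0.1, -0.5, -2.5]
finger_gap: 0.48
```

jog_arm --pt "0 0 0 -0.3 0" --pt "20 0 0 0 0" --pt "85 0 0 0 0" --pt "85 0 0 0 0" --pt "85 0 0 0 0" --pt "100 0 0 0 0"

```text
t: 16.95
tcp_pos: [0.4604, -0.0114, 0.0714]
tool_rot: [0.987, 0.153, 0.038, 0.026]
force: [0.2, 0.0, 0.6]
finger_gap: 0.969
```

```bash
python3 -c "
from h import *; st(); 
p=snapshot('scene')
for n in ['bottle_blue_mid','tray_blue']:
        for d in models.pinpoint(p,n)[:1]: print(n,round(d['score'],2),np.round(d['centre'],3))
save(p,'s3')"
```

```text
16.95 [ 0.4604 -0.0114  0.0714] z [ 0.083 -0.039 -0.996] q [-0.26  0.59  2.03 -0.04  0.43  1.04] F [0.2 0.  0.6] 0.9693207950616887
bottle_blue_mid 0.96 [ 0.462 -0.019  0.052]
tray_blue 0.63 [ 0.453 -0.01   0.002]
```

jog_arm --pt "100 0 0 2 0" --pt "100 0 0 4 0" --pt "100 0 0 4 0" --pt "100 0 -1.5 0 0.12" --pt "100 0 -3 0 0.12" --pt "100 0 -3 0 0.12" --pt "100 0 -3 0 0.12" --pt "100 0 -3 0 0.12"

```text
t: 17.77
tcp_pos: [0.4578, -0.1296, 0.1744]
tool_rot: [0.907, 0.42, 0.04, 0.015]
force: [-0.3, 0.0, 0.5]
finger_gap: 1.004
```

jog_arm --pt "100 0 -3 0 0.12" --pt "100 0 -3 0 0.12" --pt "100 0 -2 0 0.12" --pt "100 0 -1 0 0.12" --pt "100 0 0 0 0.12" --pt "100 0 0 0 0.12" --pt "100 0 0 0 0.12" --pt "100 0 0 0 0.12"

```text
t: 18.43
tcp_pos: [0.4565, -0.2284, 0.1733]
tool_rot: [0.602, 0.797, 0.043, -0.004]
force: [0.4, -0.3, 0.2]
finger_gap: 0.999
```

```bash
python3 -c "
from h import *; st()"
```

```text
18.4333 [ 0.4565 -0.2284  0.1733] z [ 0.044  0.073 -0.996] q [-0.73  0.46  1.78  0.11  0.92 -1.08] F [ 0.4 -0.3  0.2] 0.9988886811883855
```

jog_arm --pt "100 0 -0.5 0 0.12" --pt "100 0 -0.5 0 0.12" --pt "100 0 -0.5 0 0.12" --pt "100 0 -0.5 0 0.12" --pt "100 0 -0.5 0 0.12" --pt "100 0 0 0 0.12" --pt "100 0 0 0 0.12" --pt "100 0 0 0 0.12"

```text
t: 19.1
tcp_pos: [0.4541, -0.2542, 0.1705]
tool_rot: [0.146, 0.988, 0.036, -0.027]
force: [0.6, 0.6, -1.0]
finger_gap: 0.998
```

jog_arm --pt "100 0 0 0 0.12" --pt "100 0 0 0 0" --pt "100 0 0 0 0"

```text
t: 19.35
tcp_pos: [0.4538, -0.2538, 0.1695]
tool_rot: [0.084, 0.995, 0.034, -0.03]
force: [0.3, 0.3, 0.1]
finger_gap: 0.997
```

```bash
python3 -c "
from h import *; st()
for b in blobs(snapshot('top')):
    if b[0] in('red','yellow') and 90<b[3][0]<450 and b[3][1]>150: print(*b)
"
```

```text
19.35 [ 0.4538 -0.2538  0.1695] z [-0.055  0.074 -0.996] q [-0.74  0.51  1.7   0.02  1.03 -2.15] F [0.3 0.3 0.1] 0.9973190693565731
red tray [ 0.625 -0.142] [354. 207.] 2842
yellow cap [ 0.438 -0.212] [398. 307.] 502
yellow cap [0.478 0.261] [128. 288.] 460
yellow cap [ 0.492 -0.244] [415. 276.] 678
```

jog_arm --pt "100 0.5 0 -4 0" --pt "100 0 0 -2 0" --pt "100 0 0 0 0" --pt "100 0 0 0 0"

```text
t: 19.73
tcp_pos: [0.46, -0.2551, 0.1094]
tool_rot: [0.089, 0.995, 0.033, -0.028]
force: [-0.0, -0.2, 0.4]
finger_gap: 0.999
```

```bash
python3 -c "
from h import *; st(); save(snapshot('wrist'),'w6')"
```

```text
19.7333 [ 0.46   -0.2551  0.1094] z [-0.05   0.07  -0.996] q [-0.73  0.6   1.73  0.02  0.89 -2.14] F [-0.  -0.2  0.4] 0.9994605348827497
```

View pics/w6.png

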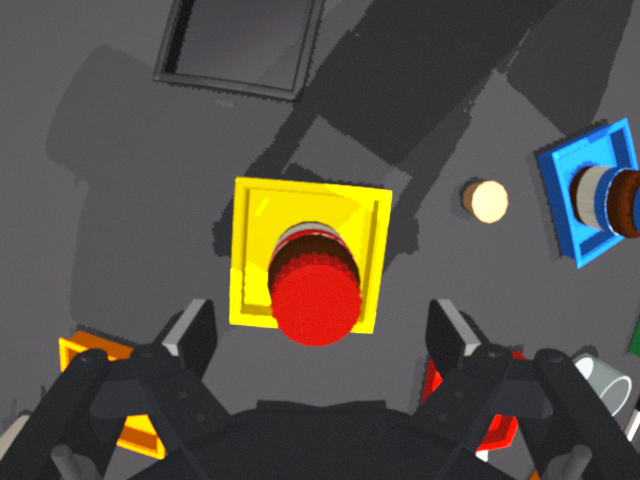

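jog_arm --pt "100 0.2 0 -0.5 0" --pt "100 0 0 -0.5 0" --pt "100 0 0 -0.5 0" --pt "100 0 0 -0.5 0" --pt "100 0 0 -0.5 0" --pt "100 0 0 -0.5 0" --pt "100 0 0 -0.5 0" --pt "100 0 0 0 0"

```text
t: 20.45
tcp_pos: [0.4642, -0.2571, 0.0757]
tool_rot: [0.09, 0.995, 0.03, -0.025]
force: [-0.6, -0.6, 0.2]
finger_gap: 1.0
```

```bash
python3 -c "
from h import *; st()"
```

```text
20.45 [ 0.4642 -0.2571  0.0757] z [-0.044  0.065 -0.997] q [-0.73  0.66  1.74  0.03  0.81 -2.14] F [-0.6 -0.6  0.2] 0.9995543362566381
```

jog_arm --pt "100 -0.2 0.2 -0.6 0" --pt "80 0 0 0 0" --pt "80 0 0 0 0" --pt "80 0 0 0 0"

```text
t: 20.78
tcp_pos: [0.4617, -0.2545, 0.0684]
tool_rot: [0.09, 0.995, 0.031, -0.025]
force: [-0.4, 0.1, -0.7]
finger_gap: 0.8
```

jog_arm --pt "0 0 0 0.2 0" --pt "0 0 0 0 0" --pt "0 0 0 0 0" --pt "0 0 0 0 0" --pt "0 0 0 0 0" --pt "0 0 0 0 0"

```text
t: 21.28
tcp_pos: [0.4624, -0.2558, 0.0718]
tool_rot: [0.09, 0.995, 0.029, -0.024]
force: [-0.5, -1.5, -3.0]
finger_gap: 0.479
```

```bash
python3 -c "
from h import *; st(); save(snapshot('wrist'),'w7')"
```

```text
21.2833 [ 0.4624 -0.2558  0.0718] z [-0.043  0.063 -0.997] q [-0.73  0.67  1.75  0.03  0.8  -2.14] F [-0.5 -1.5 -3. ] 0.4792408649753211
```

View pics/w7.png

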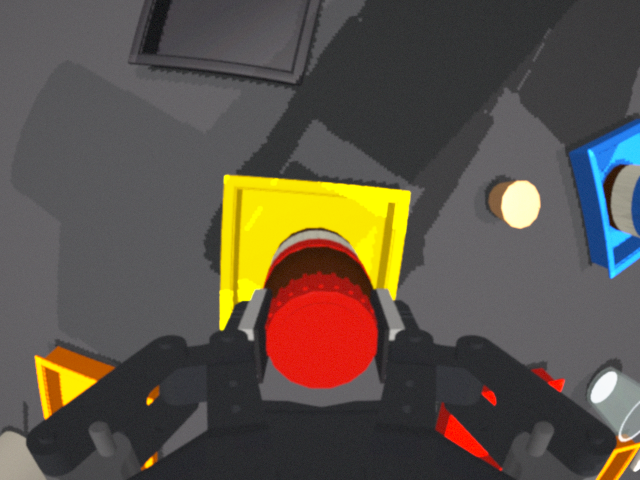

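jog_arm --pt "0 0 0 2 0" --pt "0 0 0 3 0" --pt "0 0 0 2 0" --pt "0 1.5 1.1 0 0" --pt "0 3 2.1 0 0" --pt "0 3 2.1 0 0" --pt "0 3 2.1 0 0" --pt "0 3 2.1 0 0"

```text
t: 22.0
tcp_pos: [0.5928, -0.1585, 0.142]
tool_rot: [0.096, 0.994, 0.033, -0.03]
force: [0.4, -0.8, -1.9]
finger_gap: 0.479
```

jog_arm --pt "0 2 1.4 0 0" --pt "0 1 0.7 0 0" --pt "0 0 0 0 0" --pt "0 0 0 0 0"

```text
t: 22.33
tcp_pos: [0.6288, -0.1291, 0.1398]
tool_rot: [0.091, 0.995, 0.034, -0.03]
force: [-0.2, -0.4, -1.7]
finger_gap: 0.477
```

```bash
python3 -c "
from h import *; st()"
```

```text
22.3333 [ 0.6288 -0.1291  0.1398] z [-0.053  0.073 -0.996] q [-0.4   0.68  1.41  0.05  1.12 -1.81] F [-0.2 -0.4 -1.7] 0.47735464698442753
```

jog_arm --pt "0 -0.5 -1.3 0 0" --pt "0 0 0 0 0" --pt "0 0 0 -3 0" --pt "0 0 0 -1.5 0" --pt "0 0 0 0 0" --pt "0 0 0 0 0"

```text
t: 22.83
tcp_pos: [0.6173, -0.1485, 0.0938]
tool_rot: [0.095, 0.994, 0.034, -0.032]
force: [0.8, -0.1, -2.4]
finger_gap: 0.48
```

jog_arm --pt "0 0.8 0.5 -1.2 0" --pt "0 0 0 0 0" --pt "0 0 0 0 0" --pt "0 0 0 -0.7 0" --pt "0 0 0 0 0" --pt "0 0 0 0 0"

```text
t: 23.33
tcp_pos: [0.627, -0.1455, 0.0764]
tool_rot: [0.096, 0.994, 0.033, -0.03]
force: [0.2, -0.3, -2.4]
finger_gap: 0.48
```

jog_arm --pt "0 -0.2 0.2 -0.5 0" --pt "0 0 0 0 0" --pt "0 0 0 0 0"

```text
t: 23.58
tcp_pos: [0.6261, -0.1436, 0.0724]
tool_rot: [0.096, 0.994, 0.033, -0.028]
force: [0.4, -0.2, -3.6]
finger_gap: 0.475
```

jog_arm --pt "0 0 0 -0.3 0" --pt "20 0 0 0 0" --pt "85 0 0 0 0" --pt "85 0 0 0 0" --pt "85 0 0 0 0" --pt "100 0 0 0 0"

```text
t: 24.08
tcp_pos: [0.6273, -0.1435, 0.0735]
tool_rot: [0.096, 0.995, 0.032, -0.026]
force: [0.2, 0.0, -0.1]
finger_gap: 0.967
```

```bash
python3 -c "
from h import *; st(); 
p=snapshot('scene')
for n in ['bottle_red_mid','tray_red']:
        for d in models.pinpoint(p,n)[:2]: print(n,round(d['score'],2),np.round(d['centre'],3))
"
```

```text
24.0833 [ 0.6273 -0.1435  0.0735] z [-0.046  0.07  -0.997] q [-0.42  0.77  1.45  0.05  0.99 -1.83] F [ 0.2  0.  -0.1] 0.9668916050632167
bottle_red_mid 0.94 [ 0.627 -0.146  0.05 ]
tray_red 0.94 [ 0.554 -0.44  -0.001]
tray_red 0.93 [ 0.628 -0.142 -0.   ]
```

jog_arm --pt "100 0 0 2 0" --pt "100 0 0 4 0" --pt "100 0 0 4 0" --pt "100 -0.5 1.5 0 0" --pt "100 -1.4 3.8 0 0" --pt "100 -1.4 3.8 0 0" --pt "100 -1.4 3.8 0 0" --pt "100 -1.4 3.8 0 0"

```text
t: 24.9
tcp_pos: [0.5684, 0.0189, 0.1761]
tool_rot: [0.103, 0.994, 0.031, -0.022]
force: [1.1, 0.9, 0.4]
finger_gap: 1.005
```

jog_arm --pt "100 -1.4 3.8 0 0" --pt "100 -1.4 3.8 0 0" --pt "100 -1.4 3.8 0 0" --pt "100 -1.4 3.8 0 0" --pt "100 -1.4 3.8 0 0" --pt "100 -0.6 1.8 0 0" --pt "100 0 0 0 0" --pt "100 0 0 0 0"

```text
t: 25.57
tcp_pos: [0.4827, 0.2409, 0.1764]
tool_rot: [0.099, 0.994, 0.032, -0.021]
force: [0.5, 0.3, -0.4]
finger_gap: 1.004
```

```bash
python3 -c "
from h import *; st()"
```

```text
25.5667 [0.4827 0.2409 0.1764] z [-0.036  0.068 -0.997] q [ 0.21  0.49  1.7   0.09  0.97 -1.21] F [ 0.5  0.3 -0.4] 1.0041917238538134
```

jog_arm --pt "100 -0.6 2.2 0 0" --pt "100 0 0 0 0" --pt "100 0 0 -4 0" --pt "100 0 0 -2.5 0" --pt "100 0 0 0 0" --pt "100 0 0 0 0"

```text
t: 26.07
tcp_pos: [0.4831, 0.2588, 0.1115]
tool_rot: [0.102, 0.994, 0.033, -0.016]
force: [-0.5, -0.4, 0.8]
finger_gap: 1.0
```

jog_arm --pt "100 -0.7 0.5 0 0" --pt "100 0 0 0 0" --pt "100 0 0 -3.8 0" --pt "100 0 0 0 0" --pt "100 0 0 0 0"

```text
t: 26.48
tcp_pos: [0.4801, 0.2625, 0.0755]
tool_rot: [0.104, 0.994, 0.033, -0.014]
force: [0.5, -0.2, 1.4]
finger_gap: 0.995
```

```bash
python3 -c "
from h import *; st(); save(snapshot('wrist'),'w8')"
```

```text
26.4833 [0.4801 0.2625 0.0755] z [-0.021  0.069 -0.997] q [ 0.26  0.65  1.76  0.11  0.73 -1.19] F [ 0.5 -0.2  1.4] 0.9954283609194426
```

View pics/w8.png

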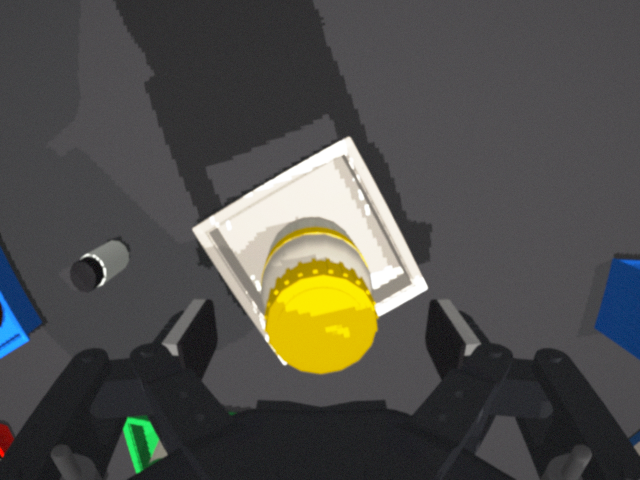

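Well centred: the cap is at (321,320). Lower and grip.

jog_arm --pt "100 -0.2 0 -0.6 0" --pt "80 0 0 0 0" --pt "80 0 0 0 0" --pt "80 0 0 0 0"

```text
t: 26.87
tcp_pos: [0.4801, 0.2632, 0.0765]
tool_rot: [0.103, 0.994, 0.035, -0.009]
force: [-0.1, -0.1, -0.3]
finger_gap: 0.801
```

jog_arm --pt "80 -0.2 0 -1.0 0" --pt "80 0 0 0 0" --pt "0 0 0 0 0" --pt "0 0 0 0 0" --pt "0 0 0 0 0" --pt "0 0 0 0 0" --pt "0 0 0 0 0"

```text
t: 27.45
tcp_pos: [0.4794, 0.261, 0.0718]
tool_rot: [0.1, 0.994, 0.034, -0.006]
force: [-0.6, -0.4, -2.3]
finger_gap: 0.477
```

```bash
python3 -c "
from h import *; st()"
```

```text
27.45 [0.4794 0.261  0.0718] z [-0.005  0.068 -0.998] q [ 0.26  0.66  1.78  0.1   0.7  -1.19] F [-0.6 -0.4 -2.3] 0.4768707504808657
```

jog_arm --pt "0 0 0 2 0" --pt "0 0 0 4 0" --pt "0 0 0 4 0" --pt "0 0 0 3.5 0" --pt "0 0 0 1.5 0" --pt "0 0 0 0 0"

```text
t: 27.95
tcp_pos: [0.4747, 0.2602, 0.2226]
tool_rot: [0.101, 0.994, 0.032, -0.012]
force: [0.2, 0.0, -2.1]
finger_gap: 0.481
```

jog_arm --pt "0 0.5 -2 0 0" --pt "0 1.2 -3.8 0 0" --pt "0 1 -3.8 0 0" --pt "0 0.5 -3.8 0 0" --pt "0 0 -3.8 0 0"

```text
t: 28.37
tcp_pos: [0.5044, 0.0907, 0.2179]
tool_rot: [0.094, 0.995, 0.034, -0.014]
force: [0.3, 0.2, -1.4]
finger_gap: 0.481
```

jog_arm --pt "0 0 -4 0 0" --pt "0 0 -4 0 0" --pt "0 0 -4 0 0" --pt "0 -0.5 -4 0 0" --pt "0 -1 -4 0 0" --pt "0 -1 -4 0 0" --pt "0 -1 -3.8 0 0" --pt "0 -0.5 -3 0 0"

```text
t: 29.03
tcp_pos: [0.4568, -0.2267, 0.2024]
tool_rot: [0.094, 0.994, 0.039, -0.024]
force: [1.5, -0.2, -2.1]
finger_gap: 0.481
```

jog_arm --pt "0 0 -2 0 0" --pt "0 0 -0.5 0 0" --pt "0 0 0 0 0" --pt "0 0 0 0 0"

```text
t: 29.37
tcp_pos: [0.4531, -0.258, 0.1953]
tool_rot: [0.1, 0.994, 0.041, -0.027]
force: [-0.4, -0.3, -1.6]
finger_gap: 0.484
```

```bash
python3 -c "
from h import *; st()"
```

```text
29.3667 [ 0.4531 -0.258   0.1953] z [-0.045  0.087 -0.995] q [-0.75  0.47  1.67  0.04  1.09 -2.14] F [-0.4 -0.3 -1.6] 0.4843591758130286
```

jog_arm --pt "0 1.2 0 0 0" --pt "0 0 0 -2 0" --pt "0 0 0 -4 0" --pt "0 0 0 -3 0" --pt "0 0 0 -1 0" --pt "0 0 0 0 0" --pt "0 0 0 0 0"

```text
t: 29.95
tcp_pos: [0.4732, -0.2462, 0.0915]
tool_rot: [0.094, 0.994, 0.042, -0.025]
force: [0.5, -0.4, -1.6]
finger_gap: 0.478
```

```bash
python3 -c "
from h import *; st()"
```

```text
29.95 [ 0.4732 -0.2462  0.0915] z [-0.042  0.089 -0.995] q [-0.71  0.64  1.72  0.05  0.87 -2.13] F [ 0.5 -0.4 -1.6] 0.4781667041373572
```

jog_arm --pt "0 -0.5 -1.2 0 0" --pt "0 0 0 0 0" --pt "0 0 0 -1.2 0" --pt "0 0 0 0 0" --pt "0 0 0 0 0"

```text
t: 30.37
tcp_pos: [0.4724, -0.2592, 0.0842]
tool_rot: [0.092, 0.995, 0.04, -0.021]
force: [-0.4, -0.5, -1.0]
finger_gap: 0.478
```

```bash
python3 -c "
from h import *; st(); save(snapshot('wrist'),'w9')"
```

```text
30.3667 [ 0.4724 -0.2592  0.0842] z [-0.034  0.083 -0.996] q [-0.73  0.66  1.72  0.05  0.85 -2.15] F [-0.4 -0.5 -1. ] 0.4779957275936252
```

View pics/w9.png

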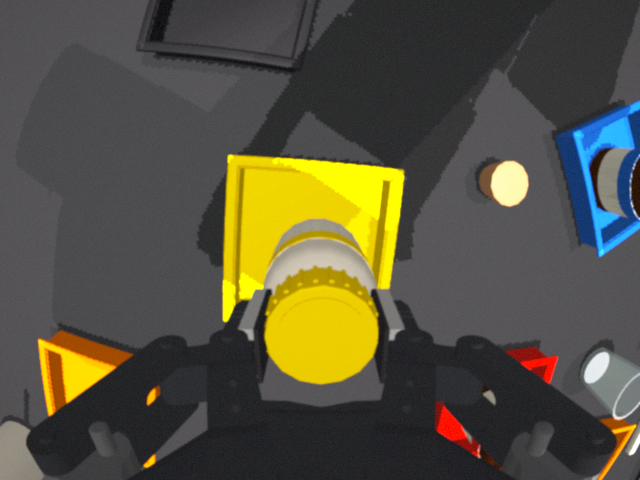

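jog_arm --pt "0 -0.6 0 -0.8 0" --pt "0 0 0 0 0" --pt "0 0 0 0 0"

```text
t: 30.67
tcp_pos: [0.4667, -0.2601, 0.0777]
tool_rot: [0.092, 0.995, 0.038, -0.019]
force: [0.2, -0.3, -1.3]
finger_gap: 0.477
```

jog_arm --pt "0 -0.1 0.1 -0.7 0" --pt "0 0 0 0 0" --pt "0 0 0 0 0"

```text
t: 30.92
tcp_pos: [0.4664, -0.2602, 0.0717]
tool_rot: [0.092, 0.995, 0.037, -0.018]
force: [0.5, -0.0, -1.9]
finger_gap: 0.478
```

jog_arm --pt "0 0 0 -0.3 0" --pt "20 0 0 0 0" --pt "85 0 0 0 0" --pt "85 0 0 0 0" --pt "85 0 0 0 0" --pt "100 0 0 0 0" --pt "100 0 0 0 0"

```text
t: 31.5
tcp_pos: [0.4669, -0.2602, 0.0715]
tool_rot: [0.092, 0.995, 0.037, -0.017]
force: [-1.1, 0.1, -0.0]
finger_gap: 0.998
```

jog_arm --pt "100 0 0 2 0" --pt "100 0 0 4 0" --pt "100 0 0 4 0" --pt "100 0 0 4 0" --pt "100 -1 -3 1 0" --pt "100 -1 -3 0 0" --pt "100 -1 -3 0 0" --pt "100 -1 -3 0 0"

```text
t: 32.17
tcp_pos: [0.4244, -0.3749, 0.2263]
tool_rot: [0.087, 0.995, 0.041, -0.021]
force: [0.6, -0.9, 0.2]
finger_gap: 0.997
```

jog_arm --pt "100 -1 -3 0 0" --pt "100 -1 -3 0 0" --pt "100 -1 -3 0 0" --pt "100 -1 -3 0 0" --pt "100 0 -1 0 0" --pt "100 0 0 0 0" --pt "100 0 0 0 0"

```text
t: 32.75
tcp_pos: [0.3781, -0.5165, 0.2238]
tool_rot: [0.09, 0.995, 0.04, -0.021]
force: [-0.2, 0.1, 0.4]
finger_gap: 0.997
```

Run:
```python
from h import *
st()
for c in ['top','scene']:
    p=snapshot(c); save(p,c+'9')
    for n in ['red','yellow','blue','green']:
        print(c,n,[(round(d['score'],2),np.round(d['centre'],3)) for d in models.pinpoint(p,f'bottle_{n}_mid')[:1]],[(round(d['score'],2),np.round(d['centre'],3)) for d in models.pinpoint(p,'tray_'+n)[:2]])
    print(models.pinpoint(p,'beaker')[:1])
```

```text
32.75 [ 0.3781 -0.5165  0.2238] z [-0.035  0.084 -0.996] q [-1.12  0.59  1.33  0.01  1.31 -2.51] F [-0.2  0.1  0.4] 0.9967177084026969
top red [(0.59, array([ 0.631, -0.142,  0.051]))] [(0.92, array([ 0.774,  0.011, -0.003])), (0.82, array([ 0.551, -0.444,  0.003]))]
top yellow [(0.93, array([ 0.468, -0.254,  0.046]))] [(0.82, array([ 0.466, -0.26 ,  0.001]))]
top blue [(0.88, array([ 0.459, -0.014,  0.059]))] [(0.88, array([ 0.457, -0.01 ,  0.003]))]
top green [(0.59, array([0.616, 0.131, 0.05 ]))] [(0.63, array([0.621, 0.13 , 0.   ])), (0.61, array([ 0.629, -0.141,  0.05 ]))]
[{'centre': [0.6494, -0.009, -0.0014], 'score': 0.57}]
scene red [(0.58, array([ 0.629, -0.148,  0.052]))] [(0.9, array([0.784, 0.007, 0.002])), (0.84, array([ 0.556, -0.442, -0.002]))]
scene yellow [(0.87, array([ 0.464, -0.258,  0.051]))] [(0.87, array([ 0.462, -0.258, -0.001]))]
scene blue [(0.66, array([ 0.46 , -0.019,  0.05 ]))] [(0.61, array([ 0.456, -0.011,  0.005]))]
scene green [(0.82, array([0.62 , 0.129, 0.054]))] [(0.83, array([0.623, 0.13 , 0.003]))]
[{'centre': [0.6461, -0.0098, -0.0008], 'score': 0.57}]
```

View pics/scene9.png

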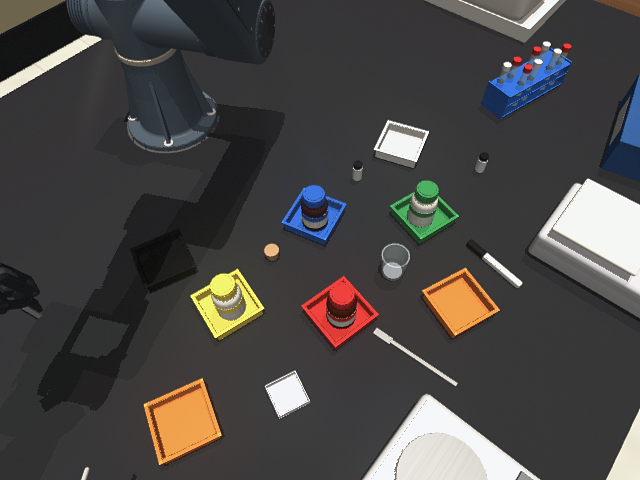

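All four bottles stand upright in matching trays: yellow (227,297), red (341,304), blue (314,208) and green (424,205). The white tray (402,143) is empty and the beaker (394,262) is where it was, so I'm signing off.

```bash
python3 -c "
from h import *; workorder.sign_off()"
```

```text
the job is handed in; nothing more can be done
```

The job is handed in, and all four bottles stand upright in the tray of their cap's colour. The sign-off itself gave no verdict.

- **What I did:** I parked the yellow bottle in the white tray, moved blue to the blue tray and red to the red tray, then took yellow from the white tray to the yellow one. Green was already right and I left it alone.
- **Bottle positions:** In the last top and scene pictures every bottle was within about 10 mm of its tray's centre, and the limit is 24 mm. Blue was the farthest off, at about 5 to 9 mm.
- **Rest of the scene:** The white tray was empty, the beaker had moved by no more than the measuring error (about 4 mm), and the gripper was clear of everything. It finished at about 33 s of the 120 s allowed.
- **Checks that disagreed:**
  - In the final pictures the network put the red tray's best matches on the orange look-alikes. I used the colour outline and an earlier reading of about (0.626, -0.142) m instead.
  - One top-view reading of blue's mid-height gave 59 mm, while the scene camera gave 50 mm. The picture shows it standing flat.
- **Tool tilt:** Drift during moves tilted the tool by up to about 0.1 rad. It stayed nearly the same between each grip and release, so the bottles still came down upright.

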